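# Right the seal box, lid it, lift the outer lid alone

### The job

The clear seal box has toppled: stand it upright on the shelf, then take the nested pair of lids from the cork stand by the white knob and lower both together, gently, into the mouth of the box. Then let go of the knob, take the red outer lid and lift it straight off alone, leaving the white inner lid seated undisturbed in the upright box, and leave the other things on the shelf where they are. Finish while still holding the red lid, level and still, straight above the box and a couple of centimetres clear of the white knob: do not put it down.

Things in the scene. Friction and masses are not known exactly. Their poses are not given: they have to be found in the camera images.
- seal_box: The open seal box: a clear plastic block 60 x 60 mm and 64 mm tall with a thin black foot and a round well (42 mm wide, 52 mm deep) in its top; a brown stone seal is fixed inside. 0.2 to 0.3 kg, centre of mass about 29 mm above the foot. Origin: centre of its underside; z points from the foot to the mouth. It starts lying on one side with z level, the mouth facing roughly to the left (+y, within about 30 degrees).
- inner_lid: The white inner lid: a tapered plug underneath (38 mm wide narrowing to 32 mm, 10 mm long), then a flange 50 mm wide and 6 mm thick, then a round upright knob 16 mm wide and 44 mm tall. Origin: centre of the plug's underside, z up along the knob: flange from 10 to 16 mm, knob from 16 to 60 mm. About 60 g. Seated in a box (or in the stand) the flange rests on the rim, so that the origin is 10 mm below the rim (54 mm above the box's origin).
- outer_lid: The red outer lid: a round cap 60 mm wide and 18 mm tall with a central hole 24 mm wide; underneath, a recess 54 mm wide and 4 mm deep covers the inner lid's flange. Origin: centre of its lower edge, z up. About 70 g. Nested, it lies loosely on the inner lid's flange (its origin 12 mm above the inner lid's), and the white knob stands out 30 mm above its top through the hole; lifting the knob brings both lids. On the box its lower edge is 2 mm above the box's top.
- lid_stand: Fixed cork ring, 58 mm wide, 20 mm tall, hole 43 mm wide, in which the nested pair of lids is parked at the start. Origin: centre of its underside, on the shelf.
- stone0: Bystander: upright white marble seal stone, 26 x 26 x 55 mm tall, loose on the turntable tray (disc 210 mm wide, 18 mm high) towards the right. Origin: centre of its underside.
- stone1: Bystander: upright terracotta-brown seal stone, 26 x 26 x 50 mm tall, loose on the turntable tray (disc 210 mm wide, 18 mm high) towards the right. Origin: centre of its underside.
- stone2: Bystander: upright green seal stone, 26 x 26 x 45 mm tall, loose on the turntable tray (disc 210 mm wide, 18 mm high) towards the right. Origin: centre of its underside.
- stone3: Bystander: upright grey seal stone, 26 x 26 x 60 mm tall, loose on the turntable tray (disc 210 mm wide, 18 mm high) towards the right. Origin: centre of its underside.
- brush_rest: Bystander: green brush rest, 30 x 120 mm, 44 mm tall, loose. Origin: centre of its underside, y along its length.
- spare_box: Bystander: the other clear seal box, 60 x 60 mm, 74 mm tall, closed by a blue lid, upright and loose. Origin: centre of its underside.
- dropper: Bystander: small blue porcelain water dropper, 56 mm wide, 52 mm tall, loose. Origin: centre of its underside.
There are look-alikes about, which are no part of the job. What is shaped like the seal_box but pink, turquoise or yellow is not meant.

How it is judged:
By the outcome, as a careful person would: the job done as asked, in the order asked, and still so for the second after the job is handed in, while the arm keeps its last pose, push and grip.
It also fails if it takes over 72 s, if anything falls off the work surface, if the arm or the gripper's body presses on something with over 40 N, if the wrist force passes 120 N, or if a joint passes its speed limit or range.

### The arm

A 6-joint arm with a two-finger parallel gripper is mounted at the origin on the work surface. World frame = base frame: x ahead of the robot, y to its left, z up, the work surface at z = 0. Lengths are in m, angles in degrees, forces in N, time in s.
With the tool pointing down it reaches from about 0.3 to 0.75 m from the base axis. Payload 8.5 kg.
Tool frame: the origin (TCP) lies between the finger pads; the fingertips stand env.finger_overhang ahead of it and the grasp point (between the pads) lies 2 mm behind it (env.finger_overhang is the distance from the TCP to the fingertips, in m); z points along the fingers, y is the line along which they close (so a half turn about z gives the same grasp; the last joint's range is limited). The gripper opens to 85 mm and grips with 20 to 120 N. Pads are 22 mm wide; open, the fingers measure 114 mm over their backs; the gripper's body (76 mm by 85 mm) begins 54 mm behind the grasp point. The pads swing forward as they close: fully open they stand 13 mm farther back than shut.
Start: joints at [-79.028, 21.807, 74.336, -0, 83.858, -12.336], TCP at [0.218, -0.505, 0.248] pointing down, gripper open.
Joint ranges: [-178.18, 178.18], [-50.72, 133.34], [12.68, 142.11], [-81.47, 261.47], [9.98, 163.14], [-165.26, 165.26]. Speed limits (degrees/s): [136.94, 136.94, 180, 180, 180, 180].

### API

Orientations are given as a 3x3 rotation matrix whose columns are the frame's x, y, z axes.
In Python, from rig import env gives the robot as it stands. The module is installed in compiled form; this text tells all that it offers.
- The arm moves only by the tool jog_arm, never from a script. Its arguments are lists of equal length, an entry for each row: "hand": the finger opening in m, from 0 to 0.0854; "travel": the shift along the world's x, y, z in m, a list of three; "yaw": the turn about the world's z in rad. A call has exactly 5 rows; each row shifts and turns the commanded pose from where the row before left it; what a row does not reach is not made up. A row lasts 1/8 s, in which the tool goes at most 62.5 mm and 10.7 degrees, less where a joint would pass 70% of its speed; a pose out of reach is approached as far as the arm can. A call is refused whole if a number of a shift passes 0.0625 or a number of a turn 0.188, either way. A call with a gripper value outside its range is refused whole. The fingers move at their own pace and stop on an object; "grip_force" is the grip in N (left out, the last holds). Time passes only in rows, so rows that do not move let the fingers close, or fill a call up. It gives the time, the measured TCP pose, the force, the opening and the grip force at its end, in the units of the state.
- env.observe(): the state, without advancing time (a new reading comes with each control period).
- env.get_image(name): name is "scene" or "top"; returns the picture (480x640x3 uint8, red, green, blue); there is no depth.
- env.calibration(name): a dict with "fx", "fy", "cx", "cy" (pixels), "position" and "rotation" of the camera in the world. Camera axes: x right, y down, z forward; pixel columns grow to the right and rows downward; lengths in m; the calibration is good to about 2 mm. A picture is of the moment at which its call begins. calibration takes no time and is no camera call.
- env.close_job(): hands the job in; it is judged then, once.
The state is a dict: "time_s": time; "q": joint angles; "qvel": joint speeds; "joint_efforts": joint torques, N m; "position": TCP position; "tool_rot": TCP orientation; "ft_force": force on the tool from outside, world axes, zero at the start; "wrist_torque": the same for the moment, N m; "grip_width": finger opening in m; "gripper_force": force on a finger pad.
Only numpy, scipy, OpenCV 4.12 (cv2) and the standard library are available. Lean on these libraries where they do the work, as an engineer would, in place of code of your own. Each camera call takes 0.05 s, during which the arm holds its last target. There are 200 camera calls.

## Working session

There is one attempt and no reset: what is moved stays moved. The work goes in short steps, Python scripts to look and compute and a tool call to move; the robot and the scene stay as the last step left them, time stands still between calls to the robot, and variables do not carry over. Pictures are saved under pics/ and viewed, at most 10 in all, crops included, and the job is handed in when it is done.

Besides the shell and the picture viewer there is one more tool, called after "Emit:" by a JSON object that holds its "method" and its "body". jog_arm: Moves the arm, as the interface text tells. Its arguments: {"type":"object","properties":{"hand":{"type":"array"},"travel":{"type":"array"},"yaw":{"type":"array"},"grip_force":{"type":"number"}},"required":["hand","travel","yaw"]}

```bash
mkdir -p pics; cat > h.py <<'E'
import numpy as np, cv2
from rig import env
def snap(name,fn=None,crop=None,scale=1):
    im=env.get_image(name)
    if fn:
        o=im if crop is None else im[crop[1]:crop[3],crop[0]:crop[2]]
        cv2.imwrite('pics/'+fn,cv2.resize(o[...,::-1],None,fx=scale,fy=scale))
    return im
def ray(name,u,v):
    c=env.calibration(name); d=np.array([(u-c['cx'])/c['fx'],(v-c['cy'])/c['fy'],1.])
    return np.array(c['position']),np.array(c['rotation'])@d
def onz(name,u,v,z):
    p,d=ray(name,u,v); return p+d*(z-p[2])/d[2]
def proj(name,P):
    c=env.calibration(name); q=np.array(c['rotation']).T@(np.array(P)-np.array(c['position']))
    return c['fx']*q[0]/q[2]+c['cx'],c['fy']*q[1]/q[2]+c['cy']
E
python3 - <<'E'
from h import *
a=snap('scene','s0.png');b=snap('top','t0.png')
for n in('scene','top'):
    c=env.calibration(n);print(n,c)
print(env.finger_overhang,env.observe())
E
```

```text
scene {'fx': 568.4211162065262, 'fy': 568.4211162065262, 'cx': 324.9798082234539, 'cy': 245.55911622527802, 'position': array([1.28569087, 0.34249622, 0.97350635]), 'rotation': array([[-4.05986331e-01,  6.78554319e-01, -6.12159403e-01],
       [ 9.13878777e-01,  3.02048665e-01, -2.71278794e-01],
       [ 8.24533259e-04, -6.69574969e-01, -7.42744021e-01]])}
top {'fx': 505.17494069512213, 'fy': 505.17494069512213, 'cx': 325.9168890410277, 'cy': 246.27137115284626, 'position': array([0.43654861, 0.00820996, 1.29237394]), 'rotation': array([[-1.21830513e-03, -9.96739032e-01,  8.06834440e-02],
       [-9.99842357e-01, -2.15064903e-04, -1.77542825e-02],
       [ 1.77137385e-02, -8.06923550e-02, -9.96581641e-01]])}
0.017 {'time_s': 0.1, 'q': array([-7.90271433e+01,  2.18383985e+01,  7.43778988e+01, -6.02936723e-04,
        8.38584523e+01, -1.23356222e+01]), 'qvel': array([ 0.00011475, -0.06101565, -0.09565766,  0.0944254 ,  0.09998576,
       -0.0272255 ]), 'joint_efforts': array([ 4.16946423e-03, -4.49221158e+01, -2.31655151e+01, -1.05510364e-04,
        3.64455758e-03, -2.24223925e-06]), 'position': array([ 0.21757666, -0.50488251,  0.2477764 ]), 'tool_rot': array([[ 9.18387423e-01,  3.95682290e-01, -2.58599192e-04],
       [ 3.95682283e-01, -9.18386572e-01,  1.27878257e-03],
       [ 2.68497590e-04, -1.27674095e-03, -9.99999149e-01]]), 'ft_force': array([0.59008172, 0.0775399 , 0.46925297]), 'wrist_torque': array([-0.03997933, -0.01857003,  0.00655966]), 'gripper_force': 0.0, 'grip_width': 0.0852706104278764}
```

View pics/s0.png

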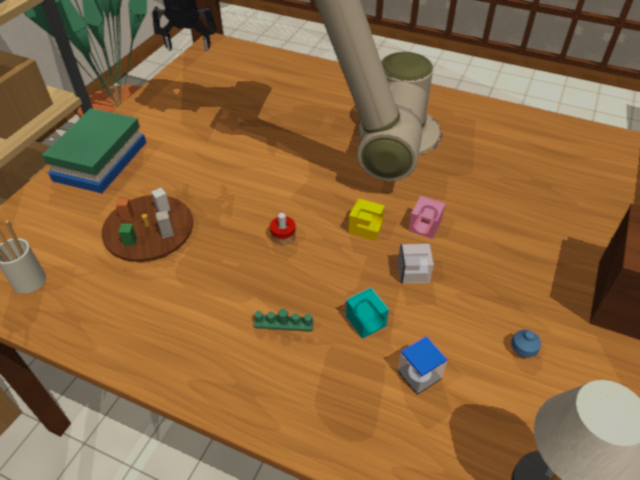

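View pics/t0.png

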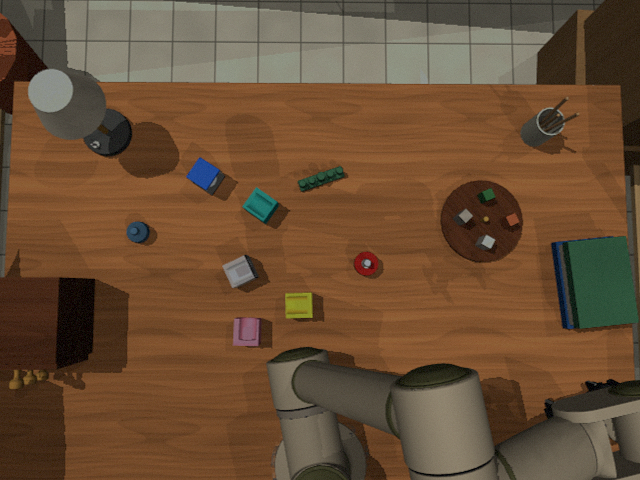

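The clear box with a white/grey well, top (239,272) and scene (415,264), fits the seal_box. The look-alikes are pink (247,332), turquoise (260,205) and yellow (299,305) in the top view, and the blue-lidded one at (205,176) is the spare box. The lid pair is at (366,264) in the top view. Next I'll confirm the seal_box in a crop and measure it.

```bash
python3 - <<'E'
from h import *
a=cv2.imread('pics/s0.png');b=cv2.imread('pics/t0.png')
o=np.hstack([cv2.resize(b[237:307,204:274],(400,400),interpolation=cv2.INTER_CUBIC),cv2.resize(a[229:299,380:450],(400,400),interpolation=cv2.INTER_CUBIC)])
cv2.imwrite('pics/c1.png',o)
# red cap
for n,im in(('scene',a),('top',b)):
    h=cv2.cvtColor(im,cv2.COLOR_BGR2HSV)
    red=((h[...,0]<5)|(h[...,0]>174))&(h[...,1]>200)&(h[...,2]>90)
    k,l,s,c=cv2.connectedComponentsWithStats(red.astype(np.uint8))
    for i in range(1,k):
        if s[i,4]>60: print(n,'red',s[i],c[i],onz(n,*c[i],.038))
    x,y=(282,220) if n=='scene' else (366,264)
    w=np.zeros(im.shape[:2],np.uint8); w[y-14:y+14,x-14:x+14]=((h[...,1]<70)&(h[...,2]>120))[y-14:y+14,x-14:x+14]
    k,l,s,c=cv2.connectedComponentsWithStats(w)
    for i in range(1,k):
        if s[i,4]>10: print(n,'white',s[i],c[i],onz(n,*c[i],.07))
    x,y=(415,264) if n=='scene' else (240,272)
    w=np.zeros(im.shape[:2],np.uint8); w[y-30:y+30,x-30:x+30]=((h[...,1]<60))[y-30:y+30,x-30:x+30]
    w=cv2.morphologyEx(w,cv2.MORPH_CLOSE,np.ones((5,5)))
    ct=max(cv2.findContours(w,0,1)[0],key=cv2.contourArea)
    print(n,'box poly',cv2.approxPolyDP(ct,3,True)[:,0].tolist())
E
```

```text
scene red [270 217  24  22 306] [282.15686275 228.91176471] [ 0.50767652 -0.10892602  0.038     ]
scene white [278 213   8  15  82] [281.73170732 219.80487805] [ 0.50957502 -0.10705236  0.07      ]
scene box poly [[402, 245], [398, 260], [401, 280], [427, 281], [432, 265], [429, 245]]
top red [354 252  24  23 296] [365.49324324 262.91216216] [ 0.4965799  -0.11258342  0.038     ]
top white [364 260   6   6  27] [366.88888889 262.51851852] [ 0.49600244 -0.11289904  0.07      ]
top box poly [[246, 255], [223, 265], [232, 287], [257, 276]]
```

View pics/c1.png

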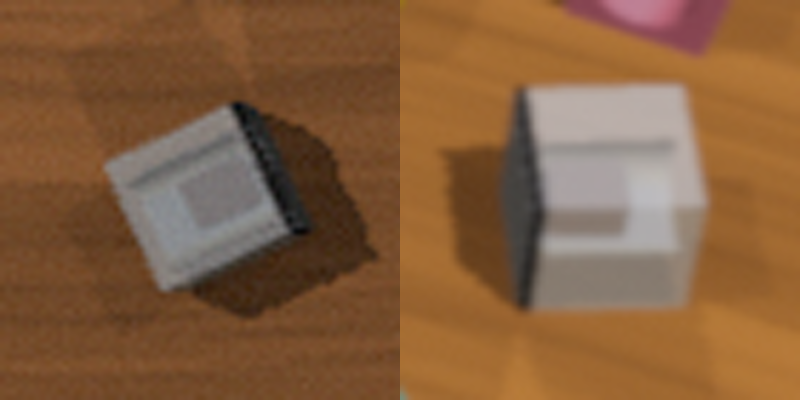

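The crop shows the clear block with its black foot to the right and the mouth to the left, so it is the seal_box. I'll compute its pose.

```bash
python3 - <<'E'
from h import *
f=lambda x,y:(x/5.714+204-.4,y/5.714+237-.4)
P=[onz('top',*f(*p),.06)[:2] for p in[(105,165),(163,291),(293,236),(232,104)]]
for p in P: print(p.round(4))
m=(P[0]+P[1])/2;ft=(P[2]+P[3])/2;d=m-ft;print('mouth',m,'foot',ft,'len',np.linalg.norm(d),'w',np.linalg.norm(P[0]-P[1]),np.linalg.norm(P[2]-P[3]),'yaw',np.degrees(np.arctan2(d[1],d[0])), np.degrees(np.arctan2(*(P[1]-P[0])[::-1])))
g=lambda x,y:(( x-400)/5.714+380-.4,y/5.714+229-.4)
for p in[(685,85),(706,208),(545,210),(525,88)]: print('scene',onz('scene',*g(*p),.06).round(4))
# triangulate knob top: top (366.9,262.5), scene (282,214)
for uv in((281.7,213.5),): print(onz('scene',281.7,215,.07))
# other things positions
for n,u,v,z in(('top',299,305,.06),('top',247,332,.06),('top',260,205,.06),('top',205,176,.074),('top',138,232,.05)):print(onz(n,u,v,z).round(3))
R=env.observe()['tool_rot'];print('tool yaw',np.degrees(np.arctan2(R[1,0],R[0,0])))
E
```

```text
[0.4894 0.2391]
[0.4359 0.2137]
[0.4592 0.159 ]
[0.5154 0.1855]
mouth [0.46268239 0.22641487] foot [0.48730348 0.17222933] len 0.059516976328517913 w 0.05916968587415877 0.062176597648902904 yaw 114.43633195781177 -154.64586831241195
scene [0.435  0.2137 0.06  ]
scene [0.4907 0.2386 0.06  ]
scene [0.5156 0.1849 0.06  ]
scene [0.4611 0.1586 0.06  ]
[ 0.49605704 -0.11398111  0.07      ]
[0.394 0.052 0.06 ]
[0.329 0.177 0.06 ]
[0.638 0.148 0.06 ]
[0.707 0.281 0.074]
[0.572 0.448 0.05 ]
tool yaw 23.30853399747588
```

Emit:
{"method": "jog_arm", "body": {"hand": [0, 0, 0, 0, 0], "travel": [[0.0155, 0.0505, 0], [0.0155, 0.0505, 0], [0.0155, 0.0505, 0], [0.0155, 0.0505, 0], [0.0155, 0.0505, 0]], "yaw": [0, 0, 0, 0, 0]}}

```text
time_s: 0.72
position: [0.2952, -0.2509, 0.2482]
tool_rot: [[0.919, 0.395, -0.0], [0.395, -0.919, 0.0], [0.0, -0.0, -1.0]]
ft_force: [0.6, 0.0, -0.0]
grip_width: -0.0001
gripper_force: 0.0
```

Emit:
{"method": "jog_arm", "body": {"hand": [0, 0, 0, 0, 0], "travel": [[0.0155, 0.0505, 0], [0.0155, 0.0505, 0], [0.0155, 0.0505, 0], [0.0155, 0.0505, 0], [0.0155, 0.0505, 0]], "yaw": [0, 0, 0, 0, 0]}}

```text
time_s: 1.35
position: [0.3727, 0.0017, 0.2483]
tool_rot: [[0.918, 0.395, 0.0], [0.395, -0.918, -0.0], [0.0, 0.0, -1.0]]
ft_force: [0.9, -1.2, 0.1]
grip_width: 0.0004
gripper_force: 0.0
```

Emit:
{"method": "jog_arm", "body": {"hand": [0, 0, 0, 0, 0], "travel": [[0.0155, 0.0505, -0.01], [0.0155, 0.0505, -0.01], [0.0155, 0.0505, -0.02], [0.0155, 0.0505, -0.02], [0.0155, 0.0505, -0.02]], "yaw": [0, 0, 0, 0, 0]}}

```text
time_s: 1.98
position: [0.4502, 0.2542, 0.1674]
tool_rot: [[0.918, 0.396, -0.0], [0.396, -0.918, -0.0], [-0.0, 0.0, -1.0]]
ft_force: [0.3, 0.8, 0.7]
grip_width: -0.0003
gripper_force: 0.0
```

Emit:
{"method": "jog_arm", "body": {"hand": [0, 0, 0, 0, 0], "travel": [[0, 0, -0.033], [0, 0, -0.033], [0, 0, -0.031], [0.0025, -0.0055, 0], [0.0025, -0.0055, 0]], "yaw": [0, 0, 0, 0, 0]}}

```text
time_s: 2.6
position: [0.4558, 0.2411, 0.0723]
tool_rot: [[0.918, 0.396, 0.001], [0.396, -0.918, 0.0], [0.001, 0.0, -1.0]]
ft_force: [-0.2, 0.0, 0.3]
grip_width: -0.0
gripper_force: 0.0
```

Emit:
{"method": "jog_arm", "body": {"hand": [0, 0, 0, 0, 0], "travel": [[0.001, -0.0022, 0], [0.002, -0.0045, 0.004], [0.0022, -0.0048, 0.0045], [0.0024, -0.0052, 0.004], [0.0025, -0.0055, 0.0035]], "yaw": [0, 0, 0, 0, 0]}}

```text
time_s: 3.22
position: [0.4654, 0.2189, 0.0878]
tool_rot: [[0.918, 0.396, 0.0], [0.396, -0.918, 0.0], [0.0, 0.0, -1.0]]
ft_force: [-0.4, 0.3, 0.2]
grip_width: -0.0003
gripper_force: 0.0
```

```bash
python3 - <<'E'
from h import *
b=snap('scene');a=snap('top')
o=np.hstack([cv2.resize(a[217:317,194:294],(400,400)),cv2.resize(b[204:304,365:465],(400,400))])
cv2.imwrite('pics/p1.png',o[...,::-1])
print(env.observe()['ft_force'])
E
```

```text
[-0.30373812  0.3446498  -0.44152961]
```

View pics/p1.png

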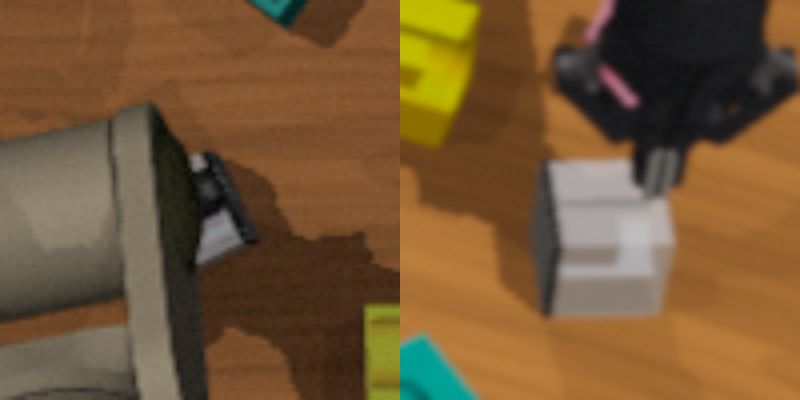

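Emit:
{"method": "jog_arm", "body": {"hand": [0, 0, 0, 0, 0], "travel": [[-0.0042, 0.0091, 0.002], [-0.0052, 0.0111, 0], [0, 0, -0.021], [0, 0, 0], [0.0013, -0.0027, 0]], "yaw": [0, 0, 0, 0, 0]}}

```text
time_s: 3.95
position: [0.4571, 0.2371, 0.0687]
tool_rot: [[0.918, 0.396, 0.0], [0.396, -0.918, 0.0], [0.0, -0.0, -1.0]]
ft_force: [-1.5, 1.6, 0.1]
grip_width: -0.0001
gripper_force: 1.0
```

Emit:
{"method": "jog_arm", "body": {"hand": [0, 0, 0, 0, 0], "travel": [[0.0008, -0.0018, 0], [0.0008, -0.0018, 0], [0.0008, -0.0018, 0], [0, 0, 0], [0, 0, 0]], "yaw": [0, 0, 0, 0, 0]}}

```text
time_s: 4.58
position: [0.4597, 0.2312, 0.0684]
tool_rot: [[0.918, 0.396, 0.0], [0.396, -0.918, -0.0], [0.0, 0.0, -1.0]]
ft_force: [-0.3, 0.1, 0.8]
grip_width: -0.0
gripper_force: 0.8
```

```bash
cat >> h.py <<'E'
def both(fn,tc,sc,r=50):
    a=env.get_image('top');b=env.get_image('scene')
    f=lambda im,c:cv2.resize(im[c[1]-r:c[1]+r,c[0]-r:c[0]+r],(400,400),interpolation=cv2.INTER_CUBIC)
    cv2.imwrite('pics/'+fn,np.hstack([f(a,tc),f(b,sc)])[...,::-1]); return a,b
E
python3 - <<'E'
from h import *
both('p2.png',(244,267),(415,254),35)
E
```

```text
(no output)
```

View pics/p2.png

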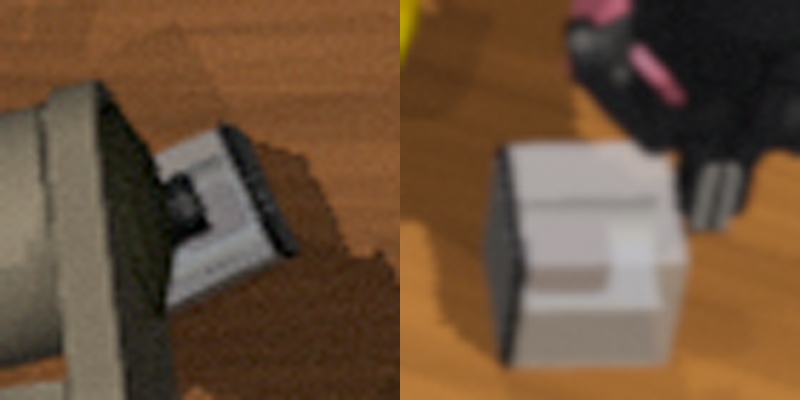

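The box slid about 4 mm instead of tipping. New plan: grip the sides at the upper foot corner, then press down and roll the box about its foot edge.

Emit:
{"method": "jog_arm", "body": {"hand": [0, 0.03, 0.0854, 0.0854, 0.0854], "travel": [[-0.003, 0.006, 0], [-0.002, 0.004, 0.04], [0, 0, 0.05], [0, 0, 0.04], [0, 0, 0]], "yaw": [0, 0.1, 0.18, 0.18, 0.18]}}

```text
time_s: 5.3
position: [0.4553, 0.2419, 0.2012]
tool_rot: [[0.495, 0.869, 0.006], [0.869, -0.495, 0.001], [0.004, 0.004, -1.0]]
ft_force: [0.3, 0.1, -0.4]
grip_width: 0.0722
gripper_force: 0.0
```

Emit:
{"method": "jog_arm", "body": {"hand": [0.0854, 0.0854, 0.0854, 0.0854, 0.0854], "travel": [[0.005, -0.01, 0], [0.005, -0.01, 0], [0, 0, 0], [0, 0, 0], [0, 0, 0]], "yaw": [0.185, 0.185, 0.185, 0.185, 0.185]}}

```text
time_s: 5.92
position: [0.4642, 0.2215, 0.1981]
tool_rot: [[-0.396, 0.918, -0.001], [0.918, 0.396, -0.0], [-0.0, -0.001, -1.0]]
ft_force: [-0.2, 1.0, 0.1]
grip_width: 0.0857
gripper_force: 0.0
```

```bash
python3 - <<'E'
from h import *
both('p3.png',(244,267),(415,254),35)
o=env.observe();R=o['tool_rot'];print(o['position'],'ydir',np.degrees(np.arctan2(R[1,1],R[0,1])),o['grip_width'],o['q'])
E
```

```text
[0.46424882 0.22148091 0.19813456] ydir 23.0600678295568 0.08543085532079253 [ 1.23051189e+01  2.08010410e+01  8.48015571e+01 -1.15994104e-02
  7.44264822e+01 -1.07518334e+01]
```

View pics/p3.png

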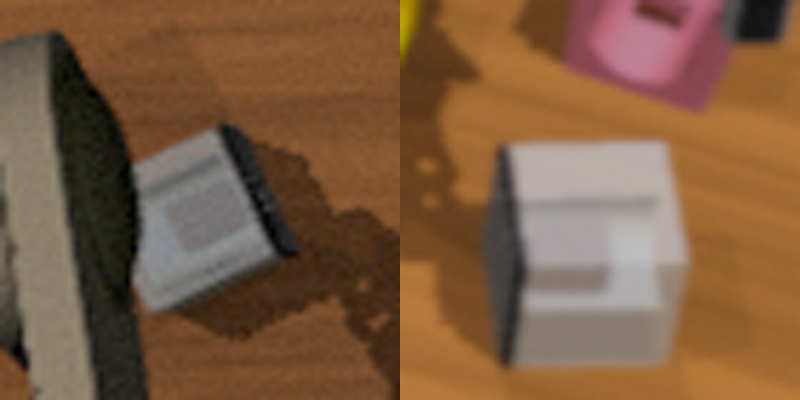

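```bash
python3 - <<'E'
from h import *
g=lambda x,y:((x-400)/5.714+379.6,y/5.714+218.6)
S=np.array([onz('scene',*g(*p),.06)[:2] for p in[(667,143),(688,262),(527,275),(510,146)]])
f=lambda x,y:(x/5.714+208.6,y/5.714+231.6)
T=np.array([onz('top',*f(*p),.06)[:2] for p in[(278,256),(216,128),(156,312)]])
print(S.round(4));print(T.round(4))
fm=(S[2]+S[3])/2;mm=(S[0]+S[1])/2;print(fm,mm,(T[0]+T[1])/2,np.degrees(np.arctan2(*(mm-fm)[::-1])),np.degrees(np.arctan2(*(T[1]-T[0])[::-1])))
E
```

```text
[[0.4382 0.2075]
 [0.4919 0.2321]
 [0.5219 0.1801]
 [0.4639 0.1536]]
[[0.4628 0.1532]
 [0.5174 0.1802]
 [0.4391 0.2047]]
[0.49288636 0.16680851] [0.46502805 0.21984882] [0.49009673 0.16670577] 117.7097579152991 26.26909431976668
```

Emit:
{"method": "jog_arm", "body": {"hand": [0.0854, 0.0854, 0.0854, 0.0854, 0.0854], "travel": [[0.0132, -0.0275, 0], [0.0132, -0.028, 0], [0, 0, -0.05], [0, 0, -0.05], [0, 0, -0.034]], "yaw": [0.02, 0.02, 0, 0, 0], "grip_force": 20}}

```text
time_s: 6.65
position: [0.4901, 0.1658, 0.0623]
tool_rot: [[-0.423, 0.906, -0.002], [0.906, 0.423, -0.0], [0.001, -0.002, -1.0]]
ft_force: [0.6, 0.8, 0.2]
grip_width: 0.0853
gripper_force: 0.0
```

Emit:
{"method": "jog_arm", "body": {"hand": [0.075, 0.066, 0.056, 0.056, 0.056], "travel": [[0, 0, -0.002], [0, 0, 0], [0, 0, 0], [0, 0, 0], [0, 0, 0]], "yaw": [0, 0, 0, 0, 0]}}

```text
time_s: 7.28
position: [0.4917, 0.166, 0.0639]
tool_rot: [[-0.426, 0.905, 0.003], [0.905, 0.426, 0.0], [-0.001, 0.003, -1.0]]
ft_force: [-1.3, 0.1, 6.0]
grip_width: 0.059
gripper_force: 22.3
```

```bash
python3 - <<'E'
from h import *
both('p4.png',(254,267),(405,254),40)
o=env.observe();print(o['position'],o['grip_width'],o['ft_force'],o['gripper_force'])
E
```

```text
[0.49169059 0.16598541 0.063928  ] 0.05915570955459584 [-0.84184358  0.48774707  7.007904  ] 22.30608556419611
```

View pics/p4.png

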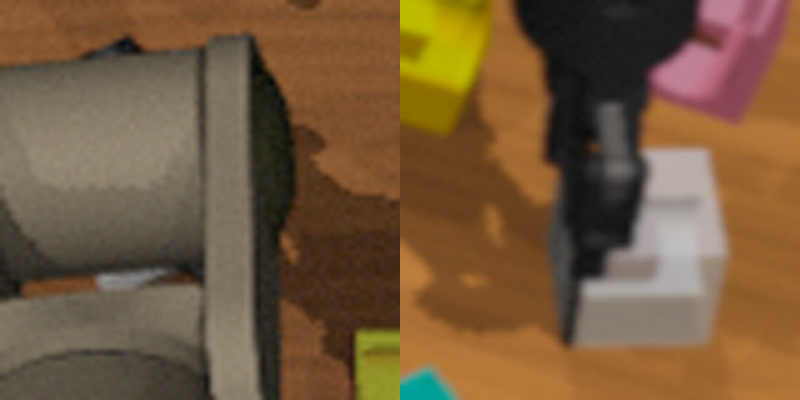

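Emit:
{"method": "jog_arm", "body": {"hand": [0.056, 0.056, 0.056, 0.056, 0.056], "travel": [[0, 0, -0.002], [0.002, -0.0041, 0], [0.002, -0.0041, 0], [0.002, -0.0041, -0.0005], [0.002, -0.0041, -0.001]], "yaw": [0, 0, 0, 0, 0]}}

```text
time_s: 8.0
position: [0.4997, 0.1496, 0.0609]
tool_rot: [[-0.426, 0.904, 0.003], [0.905, 0.426, 0.001], [-0.001, 0.003, -1.0]]
ft_force: [-2.3, 0.7, 10.2]
grip_width: 0.059
gripper_force: 23.5
```

```bash
python3 - <<'E'
from h import *
both('p5.png',(254,267),(405,254),40)
o=env.observe();print(o['position'],o['grip_width'],o['ft_force'],o['gripper_force'])
E
```

```text
[0.49984173 0.14937085 0.06081233] 0.05938512616909074 [-2.06559218  1.07711809 11.13171371] 23.725537229329348
```

View pics/p5.png

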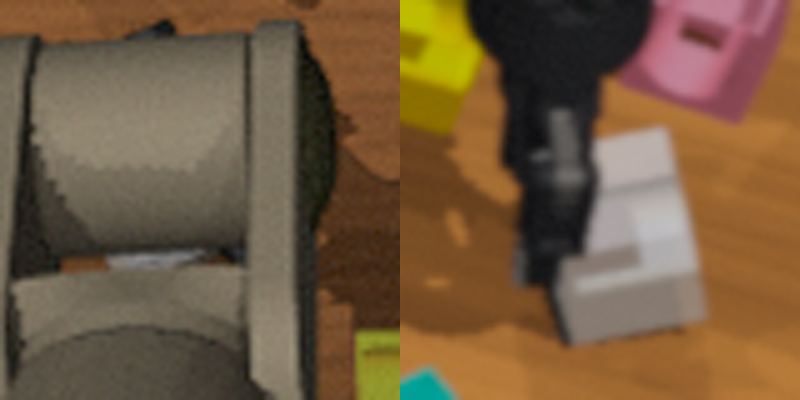

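The box is tilting, roughly 17° so far. I'll continue the arc.

Emit:
{"method": "jog_arm", "body": {"hand": [0.056, 0.056, 0.056, 0.056, 0.056], "travel": [[0.0019, -0.004, -0.0013], [0.0019, -0.0039, -0.0017], [0.0018, -0.0038, -0.002], [0.0017, -0.0036, -0.0024], [0.0016, -0.0033, -0.0028]], "yaw": [0, 0, 0, 0, 0]}}

```text
time_s: 8.72
position: [0.509, 0.1304, 0.0505]
tool_rot: [[-0.427, 0.904, 0.004], [0.904, 0.427, -0.001], [-0.002, 0.003, -1.0]]
ft_force: [-0.5, -4.4, 9.9]
grip_width: 0.0591
gripper_force: 24.9
```

Emit:
{"method": "jog_arm", "body": {"hand": [0.056, 0.056, 0.056, 0.056, 0.056], "travel": [[0.0015, -0.0032, -0.003], [0.0014, -0.003, -0.0034], [0.0012, -0.0026, -0.0035], [0, 0, 0], [0, 0, 0]], "yaw": [0, 0, 0, 0, 0]}}

```text
time_s: 9.35
position: [0.5134, 0.1212, 0.0406]
tool_rot: [[-0.426, 0.905, 0.005], [0.905, 0.426, -0.001], [-0.003, 0.004, -1.0]]
ft_force: [0.2, -5.2, 10.1]
grip_width: 0.0591
gripper_force: 27.4
```

```bash
python3 - <<'E'
from h import *
b=env.get_image('scene');hsv=cv2.cvtColor(b,cv2.COLOR_RGB2HSV)
m=np.zeros(b.shape[:2],np.uint8);m[205:310,375:460]=((hsv[...,1]<70)&(hsv[...,2]>110))[205:310,375:460]
m=cv2.morphologyEx(m,cv2.MORPH_OPEN,np.ones((3,3)))
c=max(cv2.findContours(m,0,1)[0],key=cv2.contourArea);print(cv2.contourArea(c),cv2.approxPolyDP(c,2.5,True)[:,0].tolist())
o=env.observe();print(o['position'],o['grip_width'],o['ft_force'],o['gripper_force'])
# predicted position of mouth upper edge corners at tilt th
piv=np.array([.4923,.1625,0]);u=np.array([-.43,.9,0]);l=np.array([.9,.43,0])
for th in(35,45,55):
    c,s=np.cos(np.radians(th)),np.sin(np.radians(th))
    P=lambda a,h,w:proj('scene',piv+u*(a*c-h*s)+np.array([0,0,a*s+h*c])+l*w)
    print(th,[tuple(np.round(P(*q))) for q in((.064,0,.03),(.064,.06,.03),(0,0,.03),(.064,0.06,-.03),(.064,0,-.03))])
E
```

```text
958.0 [[394, 237], [389, 240], [386, 274], [400, 280], [417, 268], [414, 248]]
[0.51338709 0.12123305 0.04063117] 0.05920917136072581 [ 0.53542864 -5.91976454  8.78537085] 27.353236824274063
35 [(np.float64(423.0), np.float64(272.0)), (np.float64(410.0), np.float64(257.0)), (np.float64(397.0), np.float64(283.0)), (np.float64(406.0), np.float64(236.0)), (np.float64(420.0), np.float64(251.0))]
45 [(np.float64(421.0), np.float64(269.0)), (np.float64(403.0), np.float64(256.0)), (np.float64(397.0), np.float64(283.0)), (np.float64(399.0), np.float64(235.0)), (np.float64(417.0), np.float64(248.0))]
55 [(np.float64(417.0), np.float64(267.0)), (np.float64(395.0), np.float64(257.0)), (np.float64(397.0), np.float64(283.0)), (np.float64(392.0), np.float64(236.0)), (np.float64(413.0), np.float64(246.0))]
```

Emit:
{"method": "jog_arm", "body": {"hand": [0.065, 0.0854, 0.0854, 0.0854, 0.0854], "travel": [[0, 0, 0.002], [0, 0, 0], [0, 0, 0], [0, 0, 0], [0, 0, 0.01]], "yaw": [0, 0, 0, 0, 0]}}

```text
time_s: 10.02
position: [0.5115, 0.122, 0.0505]
tool_rot: [[-0.427, 0.904, -0.002], [0.904, 0.427, 0.0], [0.001, -0.002, -1.0]]
ft_force: [0.3, 0.2, 0.7]
grip_width: 0.0855
gripper_force: 0.0
```

Emit:
{"method": "jog_arm", "body": {"hand": [0.0854, 0.0854, 0.0854, 0.0854, 0.0854], "travel": [[0, 0, 0.03], [0, 0, 0.04], [0, 0, 0.05], [0.0, -0.03, 0.04], [0, -0.05, 0]], "yaw": [0, 0, 0, 0, 0]}}

```text
time_s: 10.65
position: [0.5128, 0.0419, 0.2145]
tool_rot: [[-0.429, 0.903, 0.007], [0.903, 0.429, -0.001], [-0.004, 0.006, -1.0]]
ft_force: [1.1, 0.0, -0.7]
grip_width: 0.0851
gripper_force: 0.0
```

Emit:
{"method": "jog_arm", "body": {"hand": [0.0854, 0.0854, 0.0854, 0.06, 0.05], "travel": [[0, -0.06, 0], [0, -0.06, 0], [-0.01, -0.03, 0], [-0.004, 0, 0], [0, 0, 0]], "yaw": [0, 0, 0, 0, 0]}}

```text
time_s: 11.28
position: [0.4977, -0.1073, 0.2111]
tool_rot: [[-0.427, 0.904, 0.0], [0.904, 0.427, 0.0], [0.0, 0.0, -1.0]]
ft_force: [-0.4, -0.7, 0.7]
grip_width: 0.0516
gripper_force: 0.0
```

```bash
python3 - <<'E'
from h import *
a,b=both('p6.png',(254,267),(405,254),40)
o=env.observe();print(o['position'],o['grip_width'],o['ft_force'])
E
```

```text
[ 0.49805156 -0.10693257  0.21102883] 0.05002534759255768 [ 0.14517317 -0.41858884  0.68005452]
```

View pics/p6.png

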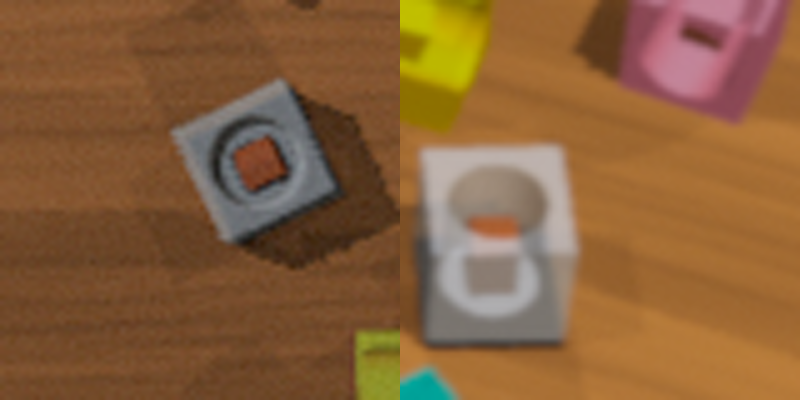

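The box stands upright. In the top crop the rim corners are at (281,81), (341,190), (228,243) and (172,130), and the well centre is near (258,160). In the scene crop the well ellipse is near (497,205).

```bash
python3 - <<'E'
from h import *
f=lambda x,y:(x/5+213.6,y/5+226.6)
T=np.array([onz('top',*f(*p),.064)[:2] for p in[(281,81),(341,190),(228,243),(172,130)]])
print(T.round(4),T.mean(0),[np.linalg.norm(T[i]-T[i-1]).round(4) for i in range(4)],np.degrees(np.arctan2(*(T[0]-T[3])[::-1])))
g=lambda x,y:((x-400)/5+364.6,y/5+213.6)
S=np.array([onz('scene',*g(*p),.064)[:2] for p in[(420,147),(561,147),(577,252),(415,242)]])
print(S.round(4),S.mean(0),onz('scene',*g(497,206),.064))
print(onz('top',*f(257,159),.064))
E
```

```text
[[0.5445 0.1231]
 [0.4913 0.0936]
 [0.4656 0.1481]
 [0.5205 0.1758]] [0.50548142 0.13512247] [np.float64(0.0579), np.float64(0.0608), np.float64(0.0603), np.float64(0.0615)] -65.58162494649304
[[0.4909 0.0935]
 [0.4661 0.1492]
 [0.5197 0.1749]
 [0.5422 0.1109]] [0.50472217 0.13213225] [0.50926695 0.13552624 0.064     ]
[0.50639719 0.13441308 0.064     ]
```

Emit:
{"method": "jog_arm", "body": {"hand": [0.05, 0.05, 0.05, 0.05, 0.05], "travel": [[-0.001, -0.0035, -0.04], [-0.001, -0.0035, -0.04], [0, 0, -0.04], [0, 0, -0.022], [0, 0, 0]], "yaw": [0, 0, 0, 0, 0], "grip_force": 40}}

```text
time_s: 12.0
position: [0.4956, -0.1139, 0.0677]
tool_rot: [[-0.428, 0.904, -0.003], [0.904, 0.428, 0.001], [0.002, -0.002, -1.0]]
ft_force: [-0.9, 0.4, 0.4]
grip_width: 0.0499
gripper_force: 0.0
```

Emit:
{"method": "jog_arm", "body": {"hand": [0.035, 0.02, 0.01, 0.01, 0.01], "travel": [[0, 0, 0], [0, 0, -0.004], [0, 0, -0.002], [0, 0, 0], [0, 0, 0]], "yaw": [0, 0, 0, 0, 0]}}

```text
time_s: 12.62
position: [0.4966, -0.115, 0.0646]
tool_rot: [[-0.427, 0.904, 0.003], [0.904, 0.427, -0.001], [-0.002, 0.002, -1.0]]
ft_force: [-1.7, 2.6, 16.6]
grip_width: 0.0145
gripper_force: 38.8
```

Emit:
{"method": "jog_arm", "body": {"hand": [0.01, 0.01, 0.01, 0.01, 0.01], "travel": [[0, 0, 0.004], [0, 0, 0.01], [0, 0, 0.02], [0, 0, 0.03], [0, 0, 0.03]], "yaw": [0, 0, 0, 0, 0]}}

```text
time_s: 13.25
position: [0.4957, -0.115, 0.158]
tool_rot: [[-0.427, 0.904, -0.0], [0.904, 0.427, 0.0], [0.0, -0.0, -1.0]]
ft_force: [-0.1, -0.2, -1.6]
grip_width: 0.0147
gripper_force: 39.0
```

```bash
python3 - <<'E'
from h import *
o=env.observe();print(o['position'],o['grip_width'],o['ft_force'],o['wrist_torque'])
b=env.get_image('scene');hsv=cv2.cvtColor(b,cv2.COLOR_RGB2HSV)
red=((hsv[...,0]<5)|(hsv[...,0]>174))&(hsv[...,1]>190)&(hsv[...,2]>70)
k,l,s,c=cv2.connectedComponentsWithStats(red.astype(np.uint8))
for i in range(1,k):
    if s[i,4]>60: print('red',s[i],c[i])
x,y,_=o['position'];print('expect red mid',proj('scene',[x,y,o['position'][2]-.0646+.038]))
print('crop',*proj('scene',o['position']))
cu,cv=map(int,proj('scene',o['position']))
cv2.imwrite('pics/p7.png',cv2.resize(b[cv-40:cv+60,cu-50:cu+50][...,::-1],(500,500),interpolation=cv2.INTER_CUBIC))
E
```

```text
[ 0.49574176 -0.11495971  0.15799152] 0.014713913172529226 [-0.05631867 -0.20464972 -1.64121917] [ 0.06346126 -0.03645723 -0.01021523]
red [268 187  25  21 314] [280.44267516 198.87579618]
expect red mid (np.float64(279.7858307954571), np.float64(194.69855703977115))
crop 279.0602364913133 185.52688817569472
```

Emit:
{"method": "jog_arm", "body": {"hand": [0.01, 0.01, 0.01, 0.01, 0.01], "travel": [[0.001, 0.015, 0], [0.001, 0.027, 0], [0.001, 0.03, 0], [0.001, 0.03, 0], [0.001, 0.03, 0]], "yaw": [0, 0, 0, 0, 0]}}

```text
time_s: 13.92
position: [0.5, 0.019, 0.1554]
tool_rot: [[-0.427, 0.904, -0.003], [0.904, 0.427, 0.001], [0.002, -0.002, -1.0]]
ft_force: [-0.4, 0.0, -0.6]
grip_width: 0.0146
gripper_force: 39.3
```

Emit:
{"method": "jog_arm", "body": {"hand": [0.01, 0.01, 0.01, 0.01, 0.01], "travel": [[0.001, 0.03, 0], [0.001, 0.03, 0], [0.001, 0.03, 0], [0.001, 0.02, 0], [0.001, 0.0067, 0]], "yaw": [0, 0, 0, 0, 0]}}

```text
time_s: 14.55
position: [0.5049, 0.1352, 0.1556]
tool_rot: [[-0.429, 0.904, -0.002], [0.904, 0.429, 0.0], [0.001, -0.002, -1.0]]
ft_force: [-0.3, -0.5, -1.7]
grip_width: 0.0145
gripper_force: 39.3
```

Emit:
{"method": "jog_arm", "body": {"hand": [0.01, 0.01, 0.01, 0.01, 0.01], "travel": [[0, 0, -0.01], [0, 0, -0.01], [0, 0, -0.01], [0, 0, 0], [0, 0, 0]], "yaw": [0, 0, 0, 0, 0]}}

```text
time_s: 15.18
position: [0.5061, 0.1335, 0.1269]
tool_rot: [[-0.427, 0.904, 0.0], [0.904, 0.427, 0.0], [-0.0, 0.0, -1.0]]
ft_force: [0.9, 0.1, -1.5]
grip_width: 0.0148
gripper_force: 39.2
```

```bash
python3 - <<'E'
from h import *
o=env.observe();print(o['position'],o['grip_width'],o['ft_force'])
b=env.get_image('scene');hsv=cv2.cvtColor(b,cv2.COLOR_RGB2HSV)
cv2.imwrite('pics/p8.png',cv2.resize(b[200:300,345:445][...,::-1],(590,590),interpolation=cv2.INTER_CUBIC))
E
```

```text
[0.50608827 0.1335118  0.12685287] 0.01483963988985697 [ 0.86048731  0.14124869 -1.53021541]
```

View pics/p8.png

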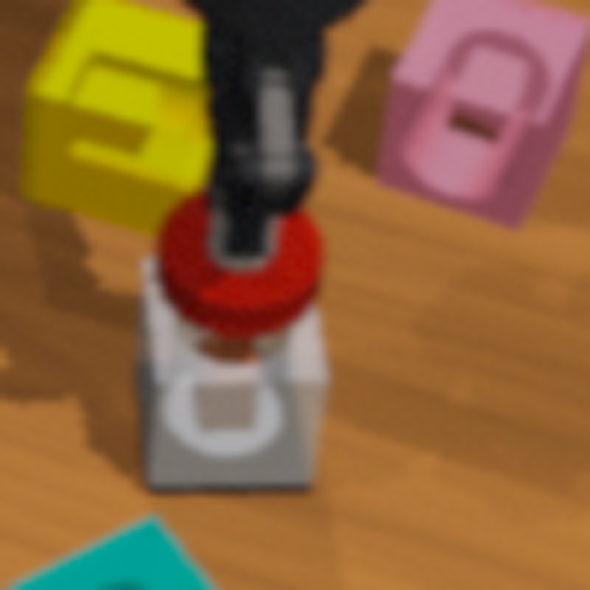

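The picture shows the lid pair hanging level over the box mouth, with the cap centre near (240,260) in the crop. I'll lower it gently and watch the forces.

Emit:
{"method": "jog_arm", "body": {"hand": [0.01, 0.01, 0.01, 0.01, 0.01], "travel": [[0, 0, -0.003], [0, 0, -0.003], [0, 0, -0.003], [0, 0, -0.002], [0, 0, 0]], "yaw": [0, 0, 0, 0, 0]}}

```text
time_s: 15.85
position: [0.5059, 0.1337, 0.1156]
tool_rot: [[-0.427, 0.904, -0.0], [0.904, 0.427, -0.0], [0.0, -0.0, -1.0]]
ft_force: [-0.2, 0.0, -1.2]
grip_width: 0.0143
gripper_force: 39.2
```

Emit:
{"method": "jog_arm", "body": {"hand": [0.01, 0.01, 0.01, 0.01, 0.01], "travel": [[0, 0, -0.002], [0, 0, -0.0015], [0, 0, -0.0015], [0, 0, -0.001], [0, 0, 0]], "yaw": [0, 0, 0, 0, 0]}}

```text
time_s: 16.48
position: [0.5059, 0.1337, 0.1096]
tool_rot: [[-0.427, 0.904, -0.0], [0.904, 0.427, -0.0], [0.0, -0.0, -1.0]]
ft_force: [-0.5, 0.3, -1.7]
grip_width: 0.0145
gripper_force: 39.2
```

Emit:
{"method": "jog_arm", "body": {"hand": [0.01, 0.01, 0.01, 0.01, 0.01], "travel": [[0, 0, -0.0005], [0, 0, -0.0005], [0, 0, 0], [0, 0, 0], [0, 0, 0]], "yaw": [0, 0, 0, 0, 0]}}

```text
time_s: 17.1
position: [0.506, 0.1337, 0.1088]
tool_rot: [[-0.427, 0.904, 0.0], [0.904, 0.427, 0.0], [-0.0, 0.0, -1.0]]
ft_force: [-0.0, -0.5, 0.7]
grip_width: 0.0141
gripper_force: 39.5
```

Emit:
{"method": "jog_arm", "body": {"hand": [0.02, 0.03, 0.05, 0.0854, 0.0854], "travel": [[0, 0, 0], [0, 0, 0], [0, 0, 0], [0, 0, 0], [0, 0, 0]], "yaw": [0, 0, 0, 0, 0]}}

```text
time_s: 17.73
position: [0.5059, 0.1337, 0.1087]
tool_rot: [[-0.427, 0.904, -0.0], [0.904, 0.427, 0.0], [0.0, -0.0, -1.0]]
ft_force: [0.4, 0.7, 1.1]
grip_width: 0.082
gripper_force: 0.0
```

```bash
python3 - <<'E'
from h import *
o=env.observe();print(o['position'],o['grip_width'],o['ft_force'])
b=env.get_image('scene');hsv=cv2.cvtColor(b,cv2.COLOR_RGB2HSV)
red=((hsv[...,0]<5)|(hsv[...,0]>174))&(hsv[...,1]>190)&(hsv[...,2]>70)
k,l,s,c=cv2.connectedComponentsWithStats(red.astype(np.uint8))
for i in range(1,k):
    if s[i,4]>60: print('red',s[i],c[i])
t=np.linspace(0,6.28,60)
for z0 in(.066,):
    P=np.array([proj('scene',[.5059+.03*np.cos(a),.1345+.03*np.sin(a),z]) for a in t for z in(z0,z0+.018)])
    print('pred bbox',P.min(0),P.max(0)-P.min(0),'box ctr est proj', proj('scene',[.5055,.135,.075]))
E
```

```text
[0.50591548 0.13369687 0.10871545] 0.08200592322464824 [0.43026849 0.67374446 1.09474224]
red [372 238  26  24 218] [380.67889908 251.11926606]
pred bbox [370.03046416 236.84407336] [29.12826064 26.88643779] box ctr est proj (np.float64(384.78150024000195), np.float64(250.07407951533352))
```

Emit:
{"method": "jog_arm", "body": {"hand": [0.0854, 0.0854, 0.0854, 0.0854, 0.075], "travel": [[0, 0, -0.008], [0, 0, -0.01], [0, 0, -0.008], [0, 0, -0.001], [0, 0, 0]], "yaw": [0, 0, 0, 0, 0], "grip_force": 25}}

```text
time_s: 18.4
position: [0.506, 0.1337, 0.0817]
tool_rot: [[-0.427, 0.904, -0.0], [0.904, 0.427, -0.0], [-0.0, -0.0, -1.0]]
ft_force: [-0.1, 0.1, 0.5]
grip_width: 0.0751
gripper_force: 0.0
```

Emit:
{"method": "jog_arm", "body": {"hand": [0.07, 0.066, 0.063, 0.061, 0.059], "travel": [[0, 0, 0], [0, 0, 0], [0, 0, 0], [0, 0, 0], [0, 0, 0]], "yaw": [0, 0, 0, 0, 0]}}

```text
time_s: 19.02
position: [0.5058, 0.1337, 0.0819]
tool_rot: [[-0.427, 0.904, -0.0], [0.904, 0.427, -0.0], [-0.0, -0.0, -1.0]]
ft_force: [-1.4, -0.1, 3.2]
grip_width: 0.0592
gripper_force: 7.6
```

Emit:
{"method": "jog_arm", "body": {"hand": [0.057, 0.055, 0.055, 0.055, 0.055], "travel": [[0, 0, 0], [0, 0, 0], [0, 0, 0], [0, 0, 0.0005], [0, 0, 0.0005]], "yaw": [0, 0, 0, 0, 0]}}

```text
time_s: 19.65
position: [0.5059, 0.1337, 0.0826]
tool_rot: [[-0.427, 0.904, -0.0], [0.904, 0.427, 0.0], [0.0, -0.0, -1.0]]
ft_force: [-0.5, -0.2, -0.6]
grip_width: 0.0582
gripper_force: 27.5
```

Emit:
{"method": "jog_arm", "body": {"hand": [0.055, 0.055, 0.055, 0.055, 0.055], "travel": [[0, 0, 0.0005], [0, 0, 0.001], [0, 0, 0.001], [0, 0, 0.002], [0, 0, 0.002]], "yaw": [0, 0, 0, 0, 0]}}

```text
time_s: 20.27
position: [0.506, 0.1337, 0.0894]
tool_rot: [[-0.427, 0.904, 0.0], [0.904, 0.427, 0.0], [-0.0, 0.0, -1.0]]
ft_force: [-0.2, 0.3, -0.5]
grip_width: 0.0584
gripper_force: 27.5
```

Emit:
{"method": "jog_arm", "body": {"hand": [0.055, 0.055, 0.055, 0.055, 0.055], "travel": [[0, 0, 0.004], [0, 0, 0.006], [0, 0, 0.006], [0, 0, 0.006], [0, 0, 0.006]], "yaw": [0, 0, 0, 0, 0]}}

```text
time_s: 20.9
position: [0.5059, 0.1337, 0.1177]
tool_rot: [[-0.427, 0.904, 0.0], [0.904, 0.427, 0.0], [-0.0, 0.0, -1.0]]
ft_force: [-0.2, -0.8, -0.3]
grip_width: 0.0584
gripper_force: 27.6
```

Emit:
{"method": "jog_arm", "body": {"hand": [0.055, 0.055, 0.055, 0.055, 0.055], "travel": [[0, 0, 0.008], [0, 0, 0.01], [0, 0, 0.008], [0, 0, 0.006], [0, 0, 0.003]], "yaw": [0, 0, 0, 0, 0]}}

```text
time_s: 21.52
position: [0.506, 0.1337, 0.1526]
tool_rot: [[-0.427, 0.904, 0.0], [0.904, 0.427, 0.0], [-0.0, 0.0, -1.0]]
ft_force: [0.1, 0.1, -0.7]
grip_width: 0.0584
gripper_force: 27.6
```

Emit:
{"method": "jog_arm", "body": {"hand": [0.055, 0.055, 0.055, 0.055, 0.055], "travel": [[0, 0, 0], [0, 0, 0], [0, 0, 0], [0, 0, 0], [0, 0, 0]], "yaw": [0, 0, 0, 0, 0]}}

```text
time_s: 22.15
position: [0.5059, 0.1337, 0.1521]
tool_rot: [[-0.427, 0.904, -0.0], [0.904, 0.427, -0.0], [0.0, -0.0, -1.0]]
ft_force: [0.6, -0.6, -0.8]
grip_width: 0.0582
gripper_force: 27.6
```

```bash
python3 - <<'E'
from h import *
o=env.observe();print(o['position'],o['grip_width'],o['gripper_force'],o['ft_force'])
b=env.get_image('scene');hsv=cv2.cvtColor(b,cv2.COLOR_RGB2HSV)
red=((hsv[...,0]<5)|(hsv[...,0]>174))&(hsv[...,1]>190)&(hsv[...,2]>70)
k,l,s,c=cv2.connectedComponentsWithStats(red.astype(np.uint8))
for i in range(1,k):
    if s[i,4]>40: print('red',s[i],c[i])
t=np.linspace(0,6.28,60)
def bb(r,zs): 
    P=np.array([proj('scene',[.5055+r*np.cos(a),.1345+r*np.sin(a),z]) for a in t for z in zs]);return P.min(0).round(1),P.max(0).round(1)
zr=.066+o['position'][2]-.0819
print('red pred',bb(.03,(zr,zr+.018)),'flange pred',bb(.025,(.064,.07)),'knob pred',bb(.008,(.07,.114)))
m=np.zeros(b.shape[:2],np.uint8);m[225:300,360:410]=((hsv[...,1]<40)&(hsv[...,2]>195))[225:300,360:410]
k,l,s,c=cv2.connectedComponentsWithStats(m)
for i in range(1,k):
    if s[i,4]>15: print('white',s[i],c[i])
for y in range(232,292,3): print(y,' '.join('%3d/%3d'%(hsv[y,x,1],hsv[y,x,2]) for x in range(364,408,4)))
E
```

```text
[0.50589416 0.13368101 0.15214123] 0.058245758122944455 27.563981971128726 [ 0.58563702 -0.56703542 -0.7799225 ]
red [375 216   9  23 144] [378.96527778 226.66666667]
red [396 221   6  17  41] [398.85365854 229.2195122 ]
red pred (array([372.2, 213.3]), array([402.6, 240.9])) flange pred (array([372.4, 242.9]), array([396.2, 262.4])) knob pred (array([380.6, 234.6]), array([389.9, 254.4]))
white [378 255  14   4  31] [384.38709677 256.58064516]
232 255/140 255/141 255/132 226/ 80 242/114  41/ 62  15/ 34  20/ 38  46/ 33 223/121 172/175
235 255/139 255/140 255/139 249/ 90 231/ 85  26/ 80  44/ 23  15/ 51 219/107 198/139 174/166
238 196/161 255/148 255/140 191/151 214/106  27/ 75  23/ 22  40/ 70 198/144 179/165 178/166
241 176/168 176/170 181/163 174/164 169/161  26/ 87  52/ 69 131/128 175/165 175/168 176/165
244 177/160 131/164  37/185  42/176  48/153  38/108  28/129  28/188  45/185 173/168 177/164
247 181/104 132/145  25/187  33/156  35/146  35/115  20/166  17/195  28/185 177/161 176/168
250 180/105 111/103  27/178  33/155  35/140  35/138  22/175  17/195  23/189 172/162 176/162
253 176
[... 488 characters left out ...]
  45/137  45/136  17/153   9/143  50/147 139/150 179/148
271 183/120 146/ 98  14/126   3/172  45/137  46/138  11/159   5/150  49/145 158/166 179/155
274 179/117 150/ 97  22/117   3/158   3/171   1/172   0/170  18/125  43/137 169/167 176/170
277 179/118 159/101  21/119  23/121  13/136   9/140  18/125  23/120  35/131 176/170 176/168
280 174/167 169/116  21/120  23/120  23/121  23/120  21/120  23/121  36/126 173/165 177/169
283 175/182 176/168 139/ 97 134/ 99 149/ 99 154/ 91 149/101 163/102 165/110 175/165 176/177
286 175/179 169/181 165/165 176/167 177/167 175/168 173/162 177/156 180/152 175/157 174/169
289 120/166 164/160  72/142 174/169 176/167 175/169 178/168 177/169 174/164 175/163 173/172
```

The checks agree: the cap is held about 22 mm above the knob and level. The white flange (lower edge near row 261, predicted 262) and the knob are in their seated place in the upright box.

```bash
python3 -c "
from rig import env
print(env.close_job())"
```

```text
the job is handed in; nothing more can be done
None
```

I handed the job in at about 22 s: the box is upright with the white lid seated in it, and the red lid is held level about 2 cm above the knob. The judge returned no verdict, and I did not re-check the bystanders at the end.

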